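# Open the ratchet book rack to make room for another album

### The job

Make room in the book rack on the credenza: press the ratchet release on its sliding end down and, keeping it pressed, push the sliding end back along its bar until it is hard against the end stop, then let the release spring up again. Nothing is to be picked up: leave the albums and the photo frame standing where they are in the rack, and do not lift, knock over or shift anything else on the credenza.

Things in the scene. Friction and masses are not known exactly. Their poses are not given: they have to be found in the camera images.
- book_rack: Steel book rack, fixed firmly in place: two flat rails 397 mm long, 88 mm wide overall, tops 26 mm above the table, a toothed bar between them, all along the rack's y. Origin: on the table, on the bar's centre line, 160 mm from the inner face of the fixed end plate (at +y, 120 mm high). x across, z up. The row (three albums, then the frame) stands between the fixed end and the sliding end.
- end_stop (a point): Middle of the top inner edge of the end stop, the cross block (110 x 12 mm, 42 mm high) at the rails' far -y end.
- sliding_end (a joint): Position of the sliding end (jaw) in m, growing as it is pushed back, away from the row, to the rack's -y; 0.115 is hard against the end stop. About 2.5 N of friction; it stays where it is left. The ratchet lets it go towards the row but blocks it, after at most 9 mm of play, from going back unless the release is held down.
- jaw_plate (a point): Middle of the top edge, on the row's side, of the sliding end's upright plate: 110 mm wide, 6 mm thick, top 112 mm above the table. Behind it (-y) lies a flat shoe, top 31 mm high, 128 mm long, with a housing (44 mm wide, 56 mm long, top 69 mm high) on its far part, out of which the release tongue sticks towards the plate; 66 mm of open space lie between plate and housing.
- release (a joint): Ratchet release angle in rad: 0 up and engaged (up to 0.12 if the pawl rests on a tooth), 0.30 pressed to its stop; unlocked above about 0.13. A sprung rocker on a pin 18 mm inside the housing, 30 mm above the table. The pad goes down about 9 mm in all (4 mm to unlock) at 3 N, rising to 6 N at the stop. It springs up and locks when let go: hold it down while pushing.
- release_pad (a point): Top of the release tongue (ribbed pad), on its centre line, 13 mm in front of the housing's front face; 50 mm above the table when up. The bare tongue is 30 mm wide across the bar, reaches 26 mm out of the housing and is 4 mm thick. The point moves with tongue and jaw.
- push_face (a point): Middle of the housing's front face above the tongue, 60 mm above the table; flat, 44 mm wide, from 52 to 69 mm high, facing the plate (the rack's +y). A fingertip that holds the tongue down just in front of it pushes the jaw back against this face. Moves with the jaw.
- album_a: A landscape photo album, 150 x 32 x 108 mm high, next to the rack's fixed end. Loose; origin at the centre of its underside, x along the length, y through the thickness.
- album_b: A landscape photo album, 150 x 26 x 100 mm high, second in the row. Loose; origin at the centre of its underside, x along the length, y through the thickness.
- album_c: A landscape photo album, 150 x 34 x 105 mm high, third in the row. Loose; origin at the centre of its underside, x along the length, y through the thickness.
- photo_frame: A clear acrylic block photo frame, 100 x 22 x 80 mm high, last in the row, next to the sliding end. Loose; origin at the centre of its underside, x along the length, y through the thickness.
- new_album: A fourth photo album lying flat beside the rack, 150 x 108 x 30 mm thick, waiting to be put in. Loose; origin at the centre of its underside.
- bowl: Teal ceramic bowl, 136 mm across, 58 mm high. Loose; origin at the centre of its underside.
- coaster: Hard silicone coaster, a grey disc 94 mm across, 6 mm thick. Loose; origin at the centre of its underside.
- pen: Aluminium pen lying down along its x axis, 138 mm long, 9 mm thick. Loose; origin at the centre of its underside.
Mind the look-alikes: they are no part of the job. Leave any turquoise or yellow look-alike of the album_a alone.

How it is judged:
On the way, in this order (a step that is already met when the one before it is completed fails the run):
1. the release is pressed down by the fingers, with the sliding end still near where it started (value of joint release above 0.125 rad and contact force between the fingers and release above 1 N and distance of push_face from where it was at the start of the episode below 0.02 m), for 0.1 s.
2. the sliding end is pushed back against the end stop (value of joint sliding_end above 0.11 m), for 0.2 s.
At the end, for the whole second after the job is handed in: The sliding end is within 5 mm of the end stop (joint above 0.110 of 0.115 m), the release has sprung back up (below 0.14 rad), and the albums and photo frame stand upright (tilt under 0.1 rad) and at rest in the rack (value of joint sliding_end above 0.11 m and value of joint release below 0.14 rad and angle between each of album_a, album_b, album_c, photo_frame's own z axis and vertical below 0.1 rad and linear speed of each of album_a, album_b, album_c, photo_frame below 0.02 m/s); the robot touches nothing.
It fails at once if an album or the photo frame in the rack is tipped (over 0.2 rad), or shifted or lifted by more than 20 mm (angle between any of album_a, album_b, album_c, photo_frame's own z axis and vertical above 0.2 rad or distance of any of album_a, album_b, album_c, photo_frame from where it was at the start of the episode above 0.02 m).
It fails at once if the lying album, bowl, coaster or pen is tipped (over 0.2 rad), or shifted or lifted by more than 25 mm (angle between any of new_album, bowl, coaster, pen's own z axis and vertical above 0.2 rad or distance of any of new_album, bowl, coaster, pen from where it was at the start of the episode above 0.025 m).
It also fails if it takes over 35 s, if anything falls off the work surface, if the arm or the gripper's body presses on something with over 40 N, if the wrist force passes 120 N, or if a joint passes its speed limit or range.

### The arm

A 7-joint arm with a two-finger parallel gripper is mounted at the origin on the work surface. World frame = base frame: x ahead of the robot, y to its left, z up, the work surface at z = 0. Lengths are in m, angles in rad, forces in N, time in s.
With the tool pointing down it reaches from about 0.4 to 0.875 m from the base axis. Payload 19.3 kg.
Tool frame: the origin (TCP) lies between the finger pads; the fingertips stand ahead of it and the grasp point (between the pads) lies 8 mm behind it (bot.tip_extent is the x of the fingertips in the tool frame, in m); x points along the fingers, y is the direction in which the jaws open and shut, and the axes are right-handed (so a half turn about x gives the same grasp; the last joint's range is limited). The gripper opens to 85 mm and grips with 20 to 120 N. Pads are 22 mm wide; open, the fingers measure 114 mm over their backs; the gripper's body (76 mm by 85 mm) begins 54 mm behind the grasp point. The pads swing forward as they close: fully open they stand 13 mm farther back than shut.
Start: joints at [-1.4, 0.521, -0.036, 1.599, 0.021, 1.021, -0.113], TCP at [0.149, 0.607, 0.242] pointing down, gripper open.
Joint ranges: [-2.91, 2.91], [-0.3, 2.13], [-1.5, 1.42], [0.17, 2.43], [-1.26, 4.41], [0.16, 1.93], [-2.52, 2.52]. Speed limits (rad/s): [1.89, 1.89, 2.39, 2.39, 3.01, 3.01, 3.01].

### API

Orientations are given as [roll, pitch, yaw] about the fixed x, y, z axes, in that order (R = Rz(yaw) Ry(pitch) Rx(roll)).
In Python, from workcell import observe, grab_frame, camera_info, bot, nets gives the robot as it stands.
- The arm moves only by the tool jog_arm, never from a script. Its argument "commands" is a list of rows, each a list of 6 numbers: the shift along the tool's x, y, z in mm, then the turn, a rotation vector about the tool's x, y, z in rad. A call has 1 to 20 rows; each row shifts and turns the pose as measured when the row begins, along the tool's axes as they then stand; what a row does not reach is not made up. A row lasts 1/10 s, in which the tool goes at most 50 mm and 8.59 degrees, less where a joint would pass 70% of its speed; a pose out of reach is approached as far as the arm can. A call is refused whole if a number of a shift passes 50 or a number of a turn 0.15, either way. A call with a gripper value outside its range is refused whole. "gripper" is the closure in counts, from 0 (fully open) to 255 (shut), set as the call begins (left out, the last holds). The fingers move at their own pace and stop on an object; "newtons" is the grip in N (left out, the last holds). Time passes only in rows, so rows that do not move let the fingers close. It gives the time, the measured TCP pose, the force and the opening at its end, in the units of the state.
- observe(): the state, without advancing time (a new reading comes with each control period).
- grab_frame(name): name is "scene" or "side" or "wrist"; returns the picture (420x560x3 uint8, red, green, blue); there is no depth.
- camera_info(name): a dict with "fov_y" (degrees; the focal length in pixels is half the picture's height over the tangent of half this angle, whatever the lens; pixels are square), "cx", "cy" (the principal point, pixels), "R" (3x3) and "t" (3): a world point X has camera coordinates R X + t; the wrist camera has in their place "tool_from_camera" (4x4, takes a point from camera to tool coordinates, whose origin is the TCP and whose axes are the tool frame's). Camera axes: x right, y down, z forward; pixel columns grow to the right and rows downward; lengths in m; the calibration is good to about 2 mm. A picture is of the moment at which its call begins: read the wrist's pose just before it. camera_info takes no time and is no camera call.
- bot.job_done(): hands the job in, once; it reports no verdict.
Trained networks look in the newest picture that a camera, given by its name, has taken for a name from the list of things; names that differ only in an ending like _2 or _b are one class to them, and where a whole thing is asked for, a point or a joint stands for the part that bears it (a point fixed in the world has none). Each returns a list of dicts, best first, with "p" (0 to 1); they miss things now and then, are a little off and sometimes report something else, mostly with a low value. They report only what shows in the picture. A call takes as long as a camera call. They do not tell look-alikes from the thing itself.
- nets.find_in(camera, name): "rect" ([left, top, right, bottom] in pixels, round what is visible of it).
- nets.silhouettes(camera, name): "mask" (420x560 bool, what is visible of it) and "rect" ([left, top, right, bottom] in pixels, round what is visible of it).
- nets.pinpoint(camera, name): "location" ([column, row] in pixels: a listed point, or the origin of a listed thing).
The state is a dict: "clock": time; "qpos": joint angles; "qd": joint speeds; "joint_efforts": joint torques, N m; "position": TCP position; "tool_rot": TCP orientation; "force": force on the tool from outside, world axes, zero at the start; "moment": the same for the moment, N m; "grip_width": finger opening in m.
Only numpy, scipy, OpenCV 4.12 (cv2) and the standard library are available. Lean on these libraries where they do the work, as an engineer would, in place of code of your own. Each camera call takes 0.05 s, during which the arm holds its last target.

## Working session

There is one attempt and no reset: what is moved stays moved. The work goes in short steps, Python scripts to look and compute and a tool call to move; the robot and the scene stay as the last step left them, time stands still between calls to the robot, and variables do not carry over. Pictures are saved under pics/ and viewed, and the job is handed in when it is done.

Besides the shell and the picture viewer there is one more tool, called after "Call:" by a JSON object that holds its "op" and its "data", one argument or row to a line. jog_arm: Moves the arm, as the interface text tells. Its arguments: {"type":"object","properties":{"commands":{"type":"array","items":{"type":"array","items":{"type":"number"}}},"gripper":{"type":"number"},"newtons":{"type":"number"}},"required":["commands"]}

```bash
mkdir -p pics; ls; cat > h.py <<'E'
import numpy as np,cv2
from workcell import observe, grab_frame, camera_info, bot, nets
def save(im,n,): cv2.imwrite('pics/'+n,im[:,:,::-1])
def K(ci,h=420):
    f=h/2/np.tan(np.radians(ci['fov_y'])/2); return f,ci['cx'],ci['cy']
def proj(ci,X):
    f,cx,cy=K(ci); c=np.array(ci['R'])@np.array(X)+np.array(ci['t']); return [cx+f*c[0]/c[2],cy+f*c[1]/c[2]]
def ray(ci,px):
    f,cx,cy=K(ci); R=np.array(ci['R']);t=np.array(ci['t'])
    d=R.T@np.array([(px[0]-cx)/f,(px[1]-cy)/f,1]); return -R.T@t,d
def atz(ci,px,z):
    o,d=ray(ci,px); return o+d*(z-o[2])/d[2]
E
python3 - <<'E'
from h import *
print(observe()); print(bot.tip_extent)
for c in ['scene','side']:
    ci=camera_info(c);print(c,ci)
    save(grab_frame(c),c+'0.png')
    for n,z in [('end_stop',.042),('jaw_plate',.112),('release_pad',.05),('push_face',.06),('book_rack',0)]:
        r=nets.pinpoint(c,n)
        for q in r[:2]: print(n,q['p'],np.round(q['location'],1),np.round(atz(ci,q['location'],z),4))
E
```

```text
pics
{'clock': 0.0, 'qpos': array([-1.40021159,  0.52200586, -0.03634048,  1.59999723,  0.02119655,
        1.02112587, -0.11280505]), 'qd': array([-4.14801886e-04,  5.95587729e-04,  9.14230085e-04,  6.76603254e-05,
        4.91449667e-04, -2.33917551e-04, -7.41239499e-04]), 'joint_efforts': array([-4.33090536e-03, -9.27151251e+01,  1.97829522e+00, -3.69937491e+01,
        1.77944941e-02,  8.08779529e-03, -2.88422939e-05]), 'position': array([0.14898923, 0.60664189, 0.24173453]), 'tool_rot': array([-1.50662677,  1.5696449 , -1.74741718]), 'force': array([-1.04420951, -0.78694224,  0.90838717]), 'moment': array([-0.05768618,  0.07673619, -0.00968124]), 'grip_width': 0.08529457009643143}
0.011
scene {'fov_y': 55.52848210358306, 'cx': 273.386949992224, 'cy': 211.5699760256332, 'R': array([[-0.68344262,  0.72984785,  0.01510995],
       [ 0.4333026 ,  0.42223637, -0.79621938],
       [-0.58749897, -0.53762308, -0.6048193 ]]), 't': array([ 0.21048591, -0.18549851,  1.42131704])}
end_stop 0.73 [158.4 217.2] [ 0.6462 -0.1087  0.042 ]
jaw_plate 0.92 [234.8 202. ] [0.5188 0.0604 0.112 ]
relea
[... 166 characters left out ...]
0.62 [214.  218.2] [ 0.5125 -0.0416  0.    ]
side {'fov_y': 48.460620065717194, 'cx': 277.4587777062172, 'cy': 196.93668789611132, 'R': array([[ 0.91331065, -0.40706135, -0.01283442],
       [-0.28425466, -0.61457168, -0.73586748],
       [ 0.29165553,  0.67572385, -0.67700394]]), 't': array([-0.38356351,  0.27946786,  0.81755929])}
end_stop 0.68 [408.3 269.2] [ 0.6428 -0.1188  0.042 ]
jaw_plate 0.66 [313.5 202.8] [0.5264 0.058  0.112 ]
release_pad 0.66 [277.4 222.7] [0.462 0.093 0.05 ]
release_pad 0.61 [334.4 235.5] [0.5529 0.0111 0.05  ]
push_face 0.6 [339.4 235.1] [0.5574 0.     0.06  ]
push_face 0.22 [312.3 243.5] [0.4976 0.0027 0.06  ]
book_rack 0.82 [307.6 243.6] [0.5147 0.0533 0.    ]
```

View pics/scene0.png

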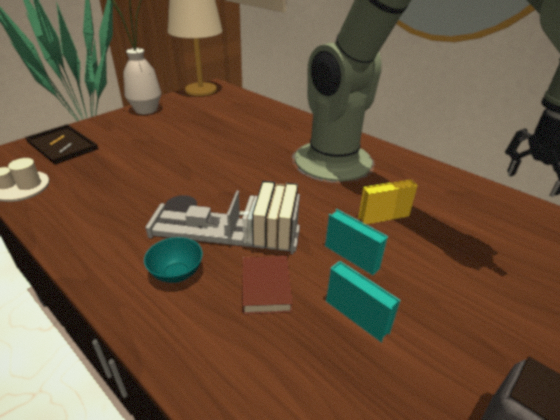

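View pics/side0.png

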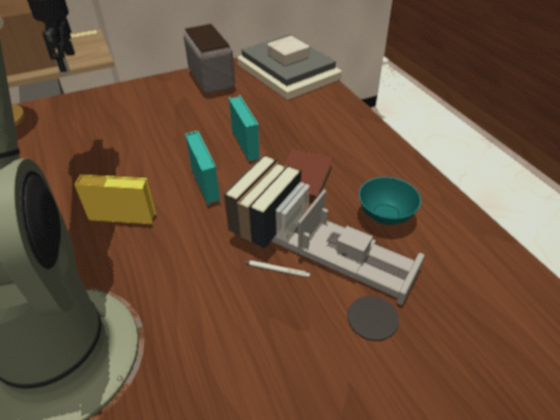

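```bash
cat > tri.py <<'E'
from h import *
from scipy.spatial.transform import Rotation as Ro
s,d=camera_info('scene'),camera_info('side')
def tri(a,b):
    A=[];B=[]
    for ci,p in((s,a),(d,b)):
        o,r=ray(ci,p); r/=np.linalg.norm(r); M=np.eye(3)-np.outer(r,r); A.append(M);B.append(M@o)
    return np.linalg.lstsq(np.vstack(A),np.hstack(B),rcond=None)[0]
E
python3 - <<'E'
from tri import *
for n,a,b in [('stop',[158.4,217.2],[408.3,269.2]),('plate',[234.8,202],[313.5,202.8]),('pad',[214.6,218.3],[334.4,235.5]),('face',[205.8,216.4],[339.4,235.1])]: print(n,tri(a,b).round(4))
o=observe(); print(Ro.from_euler('xyz',o['tool_rot']).as_matrix().round(3))
for n,r in(('scene',(140,170,310,265)),('side',(230,150,440,320))):
    im=cv2.imread(f'pics/{n}0.png')[r[1]:r[3],r[0]:r[2]]
    cv2.imwrite(f'pics/{n}0z.png',cv2.resize(im,None,fx=3.5,fy=3.5,interpolation=cv2.INTER_CUBIC))
print(camera_info('wrist'))
E
```

```text
stop [ 0.6444 -0.1154  0.0374]
plate [0.5231 0.0597 0.113 ]
pad [0.5516 0.0113 0.0506]
face [ 0.5628 -0.0009  0.0575]
[[ 0.     0.239  0.971]
 [-0.     0.971 -0.239]
 [-1.    -0.     0.   ]]
{'fov_y': 59.582800508168965, 'cx': 276.442786865186, 'cy': 208.58938137615033, 'tool_from_camera': array([[-1.08784461e-04, -2.63680170e-01,  9.64610158e-01,
        -1.32205339e-01],
       [ 9.99999287e-01, -1.17542729e-03, -2.08532413e-04,
         7.87584023e-04],
       [ 1.18881497e-03,  9.64609448e-01,  2.63680110e-01,
        -6.59826064e-02],
       [ 0.00000000e+00,  0.00000000e+00,  0.00000000e+00,
         1.00000000e+00]])}
```

View pics/scene0z.png

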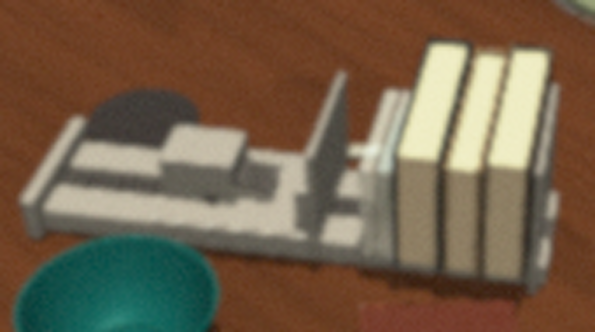

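View pics/side0z.png

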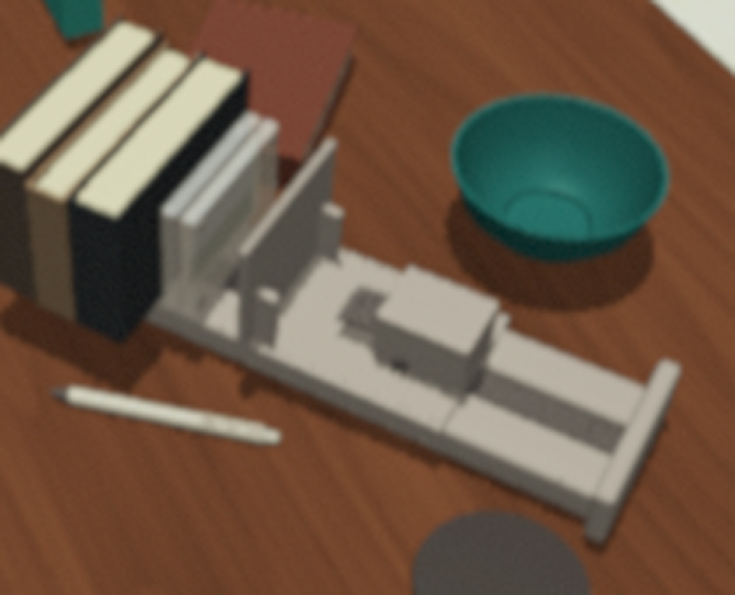

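Call:
{"op": "jog_arm", "data": {
  "commands": [
    [0, 0, 0, 0.145, 0, 0],
    [0, 0, 0, 0.145, 0, 0],
    [0, 0, 0, 0.145, 0, 0],
    [0, 0, 0, 0.145, 0, 0],
    [0, 0, 0, 0.145, 0, 0],
    [0, 0, 40, 0, 0, 0],
    [0, 0, 40, 0, 0, 0],
    [0, 0, 40, 0, 0, 0],
    [0, 0, 40, 0, 0, 0],
    [0, 0, 40, 0, 0, 0],
    [0, 0, 40, 0, 0, 0],
    [0, 0, 40, 0, 0, 0],
    [0, 0, 40, 0, 0, 0],
    [0, 0, 40, 0, 0, 0]
  ],
  "gripper": 255,
  "newtons": 40
}}

```text
clock: 2.0
position: [0.3487, 0.2988, 0.2416]
tool_rot: [2.647, 1.567, 1.661]
force: [1.1, 0.1, -0.5]
grip_width: 0.0002
```

```bash
cat > st.py <<'E'
from tri import *
def st(tgt=None):
    o=observe(); R=Ro.from_euler('xyz',o['tool_rot']).as_matrix(); P=np.array(o['position'])
    print('clk',round(o['clock'],2),'P',P.round(4),'F',np.round(o['force'],1)); print(R.round(3))
    print('zang',np.degrees(np.arctan2(R[1,2],R[0,2])).round(2))
    if tgt is not None: print('delta tool mm',(R.T@(np.array(tgt)-P)*1000).round(1))
    return P,R
E
python3 -c "
from st import *
st([.5516,.0113,.2])"
```

```text
clk 2.0 P [0.3487 0.2988 0.2416] F [ 1.1  0.1 -0.5]
[[-0.     0.834  0.552]
 [ 0.004  0.552 -0.834]
 [-1.     0.002 -0.003]]
zang -56.47
delta tool mm [ 40.4  10.2 351.8]
```

Call:
{"op": "jog_arm", "data": {
  "commands": [
    [4, 1, 40, -0.02, 0, 0],
    [4, 1, 40, 0, 0, 0],
    [4, 1, 40, 0, 0, 0],
    [4, 1, 40, 0, 0, 0],
    [4, 1, 40, 0, 0, 0],
    [4, 1, 40, 0, 0, 0],
    [4, 1, 40, 0, 0, 0],
    [4, 1, 40, 0, 0, 0],
    [3, 1, 30, 0, 0, 0],
    [0, 0, 0, 0, 0, 0]
  ]
}}

```text
clock: 3.0
position: [0.5644, -0.0015, 0.2059]
tool_rot: [1.822, 1.563, 0.853]
force: [-1.0, 0.2, -0.1]
grip_width: -0.0003
```

```bash
cat > wl.py <<'E'
import sys
from st import *
n=sys.argv[1]
P,R=st([.5516,.0113,.2]); im=grab_frame('wrist'); ci=camera_info('wrist'); T=np.array(ci['tool_from_camera'])
Rc=R@T[:3,:3]; tc=R@T[:3,3]+P; ci['R']=Rc.T; ci['t']=-Rc.T@tc
for nm,z in [('end_stop',.042),('jaw_plate',.112),('release_pad',.05),('push_face',.06)]:
    for q in nets.pinpoint('wrist',nm)[:2]:
        l=q['location'];print(nm,round(q['p'],2),np.round(l,1),atz(ci,l,z).round(4)); im=im.copy(); cv2.circle(im,(int(l[0]),int(l[1])),3,(255,0,0),1)
save(im,n)
E
python3 wl.py w1.png
```

```text
clk 3.0 P [ 0.5644 -0.0015  0.2059] F [-1.   0.2 -0.1]
[[ 0.005  0.824  0.566]
 [ 0.006  0.566 -0.824]
 [-1.     0.008 -0.002]]
zang -55.49
delta tool mm [  5.9  -3.3 -17.8]
end_stop 0.8 [269.9 345. ] [ 0.6434 -0.1236  0.042 ]
jaw_plate 0.82 [264.7  95.8] [0.5182 0.0566 0.112 ]
push_face 0.77 [268.2 195.5] [ 0.5599 -0.0027  0.06  ]
```

View pics/w1.png

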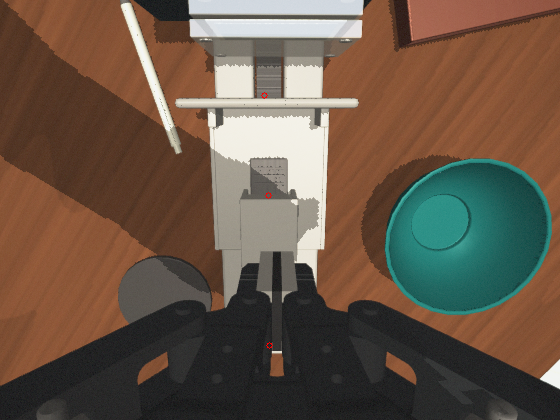

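Call:
{"op": "jog_arm", "data": {
  "commands": [
    [0, -4.5, -16, 0, 0, 0],
    [20, 0, 0, 0, 0, 0],
    [20, 0, 0, 0, 0, 0],
    [20, 0, 0, 0, 0, 0],
    [20, 0, 0, 0, 0, 0],
    [20, 0, 0, 0, 0, 0],
    [15, 0, 0, 0, 0, 0],
    [0, 0, 0, 0, 0, 0]
  ]
}}

```text
clock: 4.05
position: [0.5485, 0.026, 0.0907]
tool_rot: [1.899, 1.555, 0.951]
force: [0.4, 0.1, 0.8]
grip_width: -0.0001
```

```bash
python3 - <<'E'
from st import *
P,R=st([.5541,.0088,.063])
print(P@[.5695,-.822,0])
save(grab_frame('wrist'),'w2.png')
im=grab_frame('side')[150:320,230:440]; save(cv2.resize(im,None,fx=3.5,fy=3.5,interpolation=cv2.INTER_CUBIC),'s2.png')
E
```

```text
clk 4.05 P [0.5485 0.026  0.0907] F [0.4 0.1 0.8]
[[ 0.009  0.813  0.583]
 [ 0.013  0.583 -0.813]
 [-1.     0.015 -0.005]]
zang -54.35
delta tool mm [27.5 -5.8 17.4]
0.2910130471029682
```

View pics/w2.png

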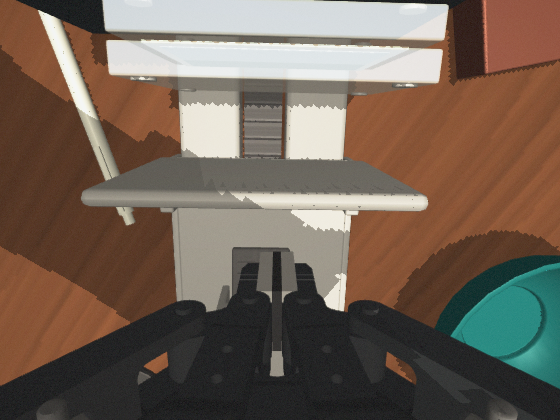

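View pics/s2.png

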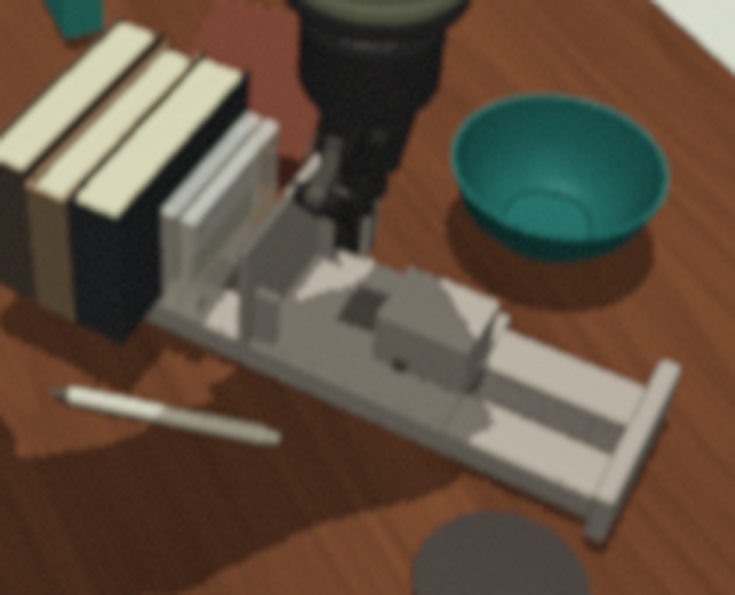

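Call:
{"op": "jog_arm", "data": {
  "commands": [
    [0, -3, 8, 0.017, 0, -0.015],
    [0, -3, 7.5, 0, 0, 0],
    [0, 0, 0, 0, 0, 0]
  ]
}}

```text
clock: 4.45
position: [0.555, 0.0086, 0.0949]
tool_rot: [2.179, 1.567, 1.212]
force: [-0.3, -0.1, -0.3]
grip_width: -0.0003
```

```bash
cat > s.py <<'E'
import sys
from st import *
P,R=st([.5541,.0088,.063])
print('s',P@[.5695,-.822,0],'lat',P@[.822,.5695,0])
save(grab_frame('wrist'),sys.argv[1])
E
python3 s.py w3.png
```

```text
clk 4.45 P [0.555  0.0086 0.0949] F [-0.3 -0.1 -0.3]
[[ 0.001  0.823  0.568]
 [ 0.004  0.568 -0.823]
 [-1.     0.003 -0.002]]
zang -55.4
delta tool mm [31.9 -0.7 -0.6]
s 0.30899425910213446 lat 0.4611054939729099
```

View pics/w3.png

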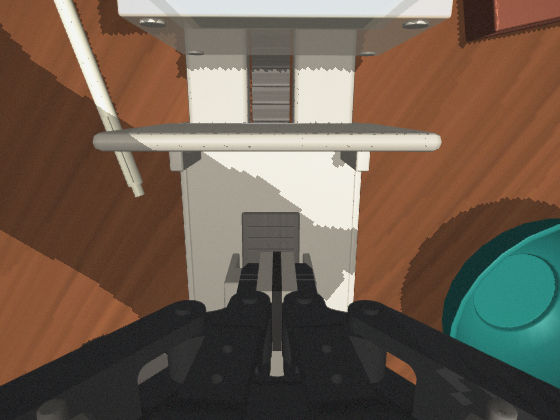

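```bash
python3 - <<'E'
from st import *
P,R=st(); ci=camera_info('wrist'); T=np.array(ci['tool_from_camera'])
Rc=R@T[:3,:3]; tc=R@T[:3,3]+P; ci['R']=Rc.T; ci['t']=-Rc.T@tc
u=np.array([.5695,-.822,0]);v=np.array([.822,.5695,0])
u/=np.linalg.norm(u);v/=np.linalg.norm(v)
for px,z in [((271,212),.05),((268,150),.112),((242,230),.05),((299,230),.05),((94,142),.11),((441,142),.11),((184,200),.031),((360,200),.031)]:
    X=atz(ci,px,z); print(px,'s',(X@u).round(4),'lat',(X@v).round(4))
print('TCP',P@u,P@v)
E
```

```text
clk 4.5 P [0.555  0.0092 0.0949] F [-0.9  0.4 -0.9]
[[ 0.001  0.823  0.568]
 [ 0.004  0.568 -0.823]
 [-1.     0.003 -0.002]]
zang -55.38
(271, 212) s 0.2919 lat 0.4599
(268, 150) s 0.2544 lat 0.4599
(242, 230) s 0.3013 lat 0.4451
(299, 230) s 0.3014 lat 0.4741
(94, 142) s 0.2519 lat 0.405
(441, 142) s 0.2523 lat 0.5145
(184, 200) s 0.2902 lat 0.4118
(360, 200) s 0.2905 lat 0.5087
TCP 0.3085022072758612 0.4614092644571657
```

Call:
{"op": "jog_arm", "data": {
  "commands": [
    [0, -1.5, -5, 0, 0, 0],
    [0, 0, 0, 0, 0, 0],
    [8, 0, 0, 0, 0, 0],
    [8, 0, 0, 0, 0, 0],
    [6, 0, 0, 0, 0, 0],
    [0, 0, 0, 0, 0, 0]
  ]
}}

```text
clock: 5.1
position: [0.5502, 0.0134, 0.0709]
tool_rot: [2.264, 1.566, 1.298]
force: [-0.0, -0.0, 0.8]
grip_width: -0.0001
```

```bash
python3 s.py w4.png; python3 -c "
from h import *
im=grab_frame('side')[150:320,230:440]; save(cv2.resize(im,None,fx=3.5,fy=3.5,interpolation=cv2.INTER_CUBIC),'s4.png')"
```

```text
clk 5.1 P [0.5502 0.0134 0.0709] F [-0.  -0.   0.8]
[[ 0.001  0.823  0.569]
 [ 0.005  0.569 -0.823]
 [-1.     0.004 -0.003]]
zang -55.35
delta tool mm [7.9 0.5 6.1]
s 0.3022928683158946 lat 0.4599195681547576
```

View pics/w4.png

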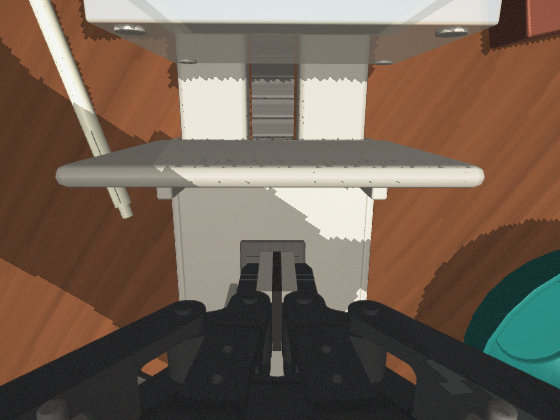

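View pics/s4.png

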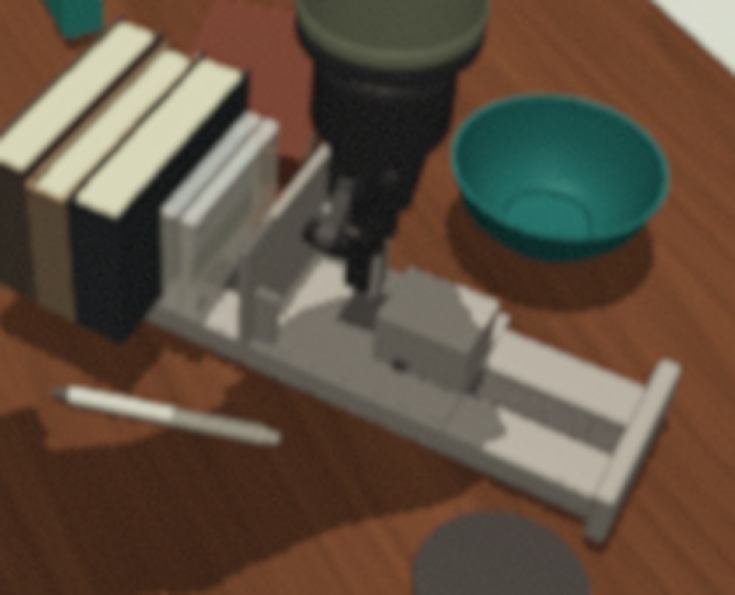

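Call:
{"op": "jog_arm", "data": {
  "commands": [
    [6, 0, 2, 0, 0, 0],
    [4, 0, 0, 0, 0, 0],
    [2, 0, 0, 0, 0, 0],
    [0, 0, 0, 0, 0, 0]
  ]
}}

```text
clock: 5.6
position: [0.5521, 0.0115, 0.0589]
tool_rot: [2.002, 1.565, 1.036]
force: [-0.2, 0.1, -0.5]
grip_width: 0.0003
```

Call:
{"op": "jog_arm", "data": {
  "commands": [
    [2, 0, 0, 0, 0, 0],
    [1, 0, 0, 0, 0, 0]
  ]
}}

```text
clock: 5.8
position: [0.5521, 0.0119, 0.0561]
tool_rot: [2.059, 1.565, 1.093]
force: [-3.4, 1.6, 5.6]
grip_width: 0.0003
```

Call:
{"op": "jog_arm", "data": {
  "commands": [
    [2, 0, 0, 0, 0, 0],
    [0, 0, 0, 0, 0, 0]
  ]
}}

```text
clock: 6.0
position: [0.552, 0.0121, 0.0544]
tool_rot: [2.098, 1.565, 1.132]
force: [-1.7, -1.0, 4.5]
grip_width: -0.0001
```

Call:
{"op": "jog_arm", "data": {
  "commands": [
    [1.5, 0, 0, 0, 0, 0],
    [0, 0, 0, 0, 0, 0]
  ]
}}

```text
clock: 6.2
position: [0.5519, 0.0122, 0.0533]
tool_rot: [2.105, 1.564, 1.138]
force: [-0.3, -1.0, 5.9]
grip_width: -0.0001
```

Call:
{"op": "jog_arm", "data": {
  "commands": [
    [1, 0, 0, 0, 0, 0],
    [0, 0, 0, 0, 0, 0]
  ]
}}

```text
clock: 6.4
position: [0.5518, 0.0123, 0.0527]
tool_rot: [2.116, 1.564, 1.15]
force: [-1.4, -0.5, 5.9]
grip_width: -0.0002
```

Call:
{"op": "jog_arm", "data": {
  "commands": [
    [1, 0, 0, 0, 0, 0],
    [0.5, 0, 2, 0, 0, 0],
    [0.5, 0, 2, 0, 0, 0],
    [0.5, 0, 2, 0, 0, 0]
  ]
}}

```text
clock: 6.8
position: [0.5553, 0.0074, 0.0523]
tool_rot: [2.066, 1.563, 1.1]
force: [-3.9, 0.4, 13.2]
grip_width: 0.0001
```

Call:
{"op": "jog_arm", "data": {
  "commands": [
    [0.5, 0, 3, 0, 0, 0],
    [0.5, 0, 3, 0, 0, 0],
    [0.5, 0, 3, 0, 0, 0]
  ]
}}

```text
clock: 7.1
position: [0.5605, -0.0002, 0.0524]
tool_rot: [2.057, 1.562, 1.091]
force: [-4.1, 0.6, 12.9]
grip_width: -0.0001
```

```bash
python3 s.py w5.png; python3 -c "
from h import *
im=grab_frame('side')[150:320,230:440]; save(cv2.resize(im,None,fx=3.5,fy=3.5,interpolation=cv2.INTER_CUBIC),'s5.png')"
```

```text
clk 7.1 P [ 5.605e-01 -2.000e-04  5.240e-02] F [-4.1  0.6 12.9]
[[ 0.004  0.823  0.569]
 [ 0.008  0.568 -0.823]
 [-1.     0.008 -0.004]]
zang -55.35
delta tool mm [-10.6  -0.  -11.1]
s 0.3194097214910159 lat 0.46060092851369067
```

View pics/w5.png

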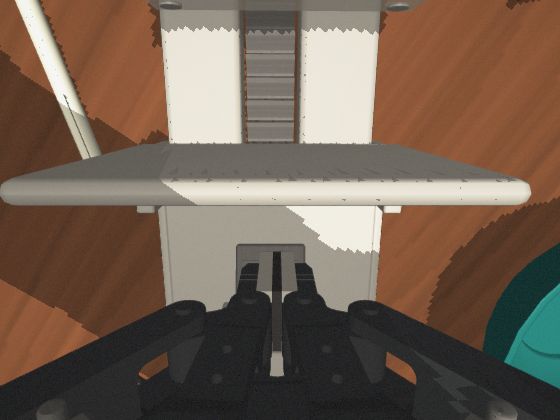

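View pics/s5.png

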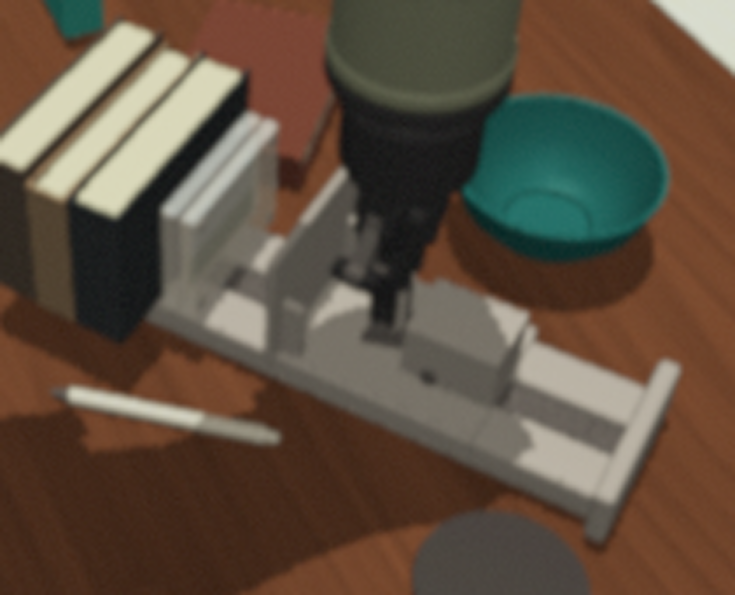

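Call:
{"op": "jog_arm", "data": {
  "commands": [
    [0.4, -0.1, 4, 0, 0, 0],
    [0.4, -0.1, 4, 0, 0, 0],
    [0.4, -0.1, 4, 0, 0, 0],
    [0.4, -0.1, 4, 0, 0, 0],
    [0.4, -0.1, 4, 0, 0, 0]
  ]
}}

```text
clock: 7.7
position: [0.572, -0.0171, 0.0525]
tool_rot: [2.006, 1.56, 1.04]
force: [-4.2, 0.8, 10.1]
grip_width: -0.0
```

Call:
{"op": "jog_arm", "data": {
  "commands": [
    [0.4, -0.1, 4, 0, 0, 0],
    [0.4, -0.1, 4, 0, 0, 0],
    [0.4, -0.1, 4, 0, 0, 0],
    [0.4, -0.1, 4, 0, 0, 0],
    [0.4, -0.1, 4, 0, 0, 0]
  ]
}}

```text
clock: 8.2
position: [0.5835, -0.0339, 0.0525]
tool_rot: [1.995, 1.559, 1.029]
force: [-2.5, 0.9, 10.4]
grip_width: 0.0001
```

```bash
python3 s.py w6.png; python3 -c "
from h import *
im=grab_frame('side')[150:320,230:440]; save(cv2.resize(im,None,fx=3.5,fy=3.5,interpolation=cv2.INTER_CUBIC),'s6.png')"
```

```text
clk 8.2 P [ 0.5835 -0.0339  0.0525] F [-2.5  0.9 10.4]
[[ 0.006  0.822  0.569]
 [ 0.01   0.569 -0.822]
 [-1.     0.011 -0.005]]
zang -55.33
delta tool mm [-10.2   0.2 -51.9]
s 0.3601660975219132 lat 0.4603718566689161
```

View pics/s6.png

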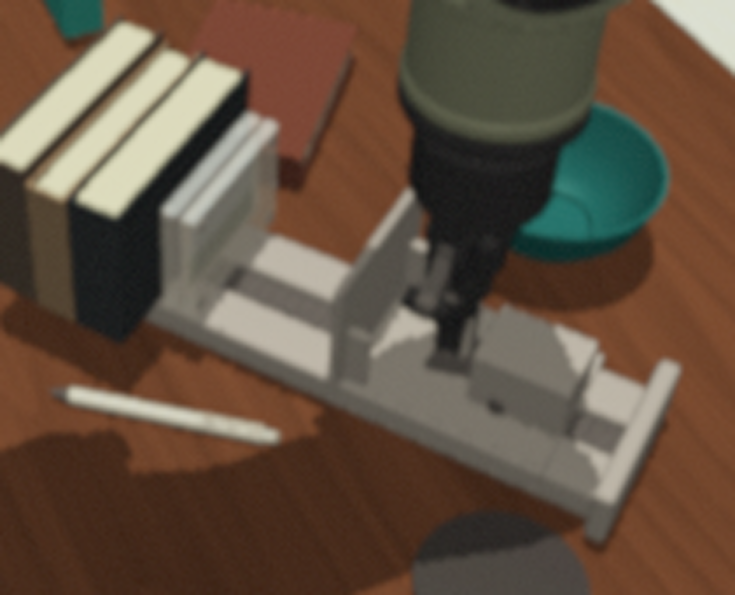

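Call:
{"op": "jog_arm", "data": {
  "commands": [
    [0.4, -0.1, 4, 0, 0, 0],
    [0.4, -0.1, 4, 0, 0, 0],
    [0.4, -0.1, 4, 0, 0, 0],
    [0.4, -0.1, 4, 0, 0, 0]
  ]
}}

```text
clock: 8.7
position: [0.5929, -0.0475, 0.0525]
tool_rot: [1.944, 1.557, 0.978]
force: [-4.0, 0.6, 9.7]
grip_width: 0.0002
```

Call:
{"op": "jog_arm", "data": {
  "commands": [
    [0.4, 0, 3, 0, 0, 0],
    [0.4, 0, 3, 0, 0, 0],
    [0.4, 0, 3, 0, 0, 0]
  ]
}}

```text
clock: 9.0
position: [0.5982, -0.0552, 0.0525]
tool_rot: [1.945, 1.557, 0.979]
force: [-4.0, 1.1, 9.3]
grip_width: -0.0001
```

Call:
{"op": "jog_arm", "data": {
  "commands": [
    [0.4, 0, 3, 0, 0, 0],
    [0.4, 0, 3, 0, 0, 0]
  ]
}}

```text
clock: 9.2
position: [0.6012, -0.0596, 0.0524]
tool_rot: [2.042, 1.556, 1.076]
force: [-12.3, 14.8, 15.6]
grip_width: 0.0001
```

Call:
{"op": "jog_arm", "data": {
  "commands": [
    [0.4, 0, 2, 0, 0, 0],
    [0.4, 0, 2, 0, 0, 0],
    [0.4, 0, 2, 0, 0, 0],
    [0.4, 0, 2, 0, 0, 0]
  ]
}}

```text
clock: 9.6
position: [0.6013, -0.0595, 0.0523]
tool_rot: [2.693, 1.548, 1.731]
force: [-11.5, 8.1, 20.3]
grip_width: 0.0001
```

```bash
python3 s.py w7.png; python3 -c "
from h import *
im=grab_frame('side')[150:320,230:440]; save(cv2.resize(im,None,fx=3.5,fy=3.5,interpolation=cv2.INTER_CUBIC),'s7.png')"
```

```text
clk 9.6 P [ 0.6013 -0.0595  0.0523] F [-11.5   8.1  20.3]
[[-0.004  0.82   0.572]
 [ 0.023  0.572 -0.82 ]
 [-1.     0.01  -0.021]]
zang -55.11
delta tool mm [ -9.    0.4 -83.2]
s 0.39133540737702716 lat 0.46044926584947177
```

View pics/s7.png

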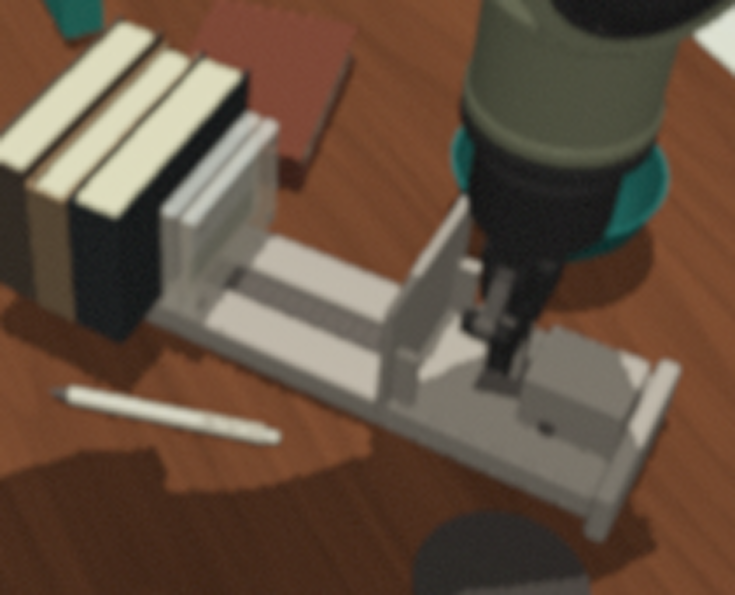

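Call:
{"op": "jog_arm", "data": {
  "commands": [
    [-2, 0, -1, 0, 0, 0],
    [-4, 0, -1, 0, 0, 0],
    [-6, 0, 0, 0, 0, 0],
    [-10, 0, 0, 0, 0, 0],
    [-10, 0, 0, 0, 0, 0],
    [-20, 0, 0, 0, 0, 0],
    [-25, 0, 0, 0, 0, 0],
    [-25, 0, 0, 0, 0, 0],
    [-25, 0, 0, 0, 0, 0],
    [-15, 0, 0, 0, 0, 0],
    [0, 0, 0, 0, 0, 0]
  ]
}}

```text
clock: 10.8
position: [0.6005, -0.0616, 0.2058]
tool_rot: [2.6, 1.548, 1.637]
force: [0.0, -0.2, -0.7]
grip_width: -0.0002
```

```bash
python3 wl.py w8.png; python3 -c "
from h import *
im=grab_frame('side')[150:320,230:440]; save(cv2.resize(im,None,fx=3.5,fy=3.5,interpolation=cv2.INTER_CUBIC),'s8.png')"
```

```text
clk 10.8 P [ 0.6005 -0.0616  0.2058] F [ 0.  -0.2 -0.7]
[[-0.002  0.821  0.571]
 [ 0.023  0.571 -0.821]
 [-1.     0.012 -0.019]]
zang -55.15
delta tool mm [  7.5   1.4 -87.6]
jaw_plate 0.58 [273. 131.] [ 0.569  -0.0162  0.112 ]
release_pad 0.63 [270.7 203.6] [ 0.6017 -0.0665  0.05  ]
push_face 0.82 [272.1 222. ] [ 0.6098 -0.0763  0.06  ]
push_face 0.33 [273.6 127.5] [ 0.5691 -0.0154  0.06  ]
```

View pics/w8.png

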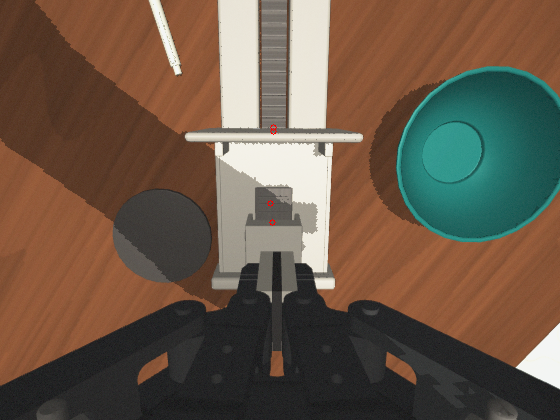

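View pics/s8.png

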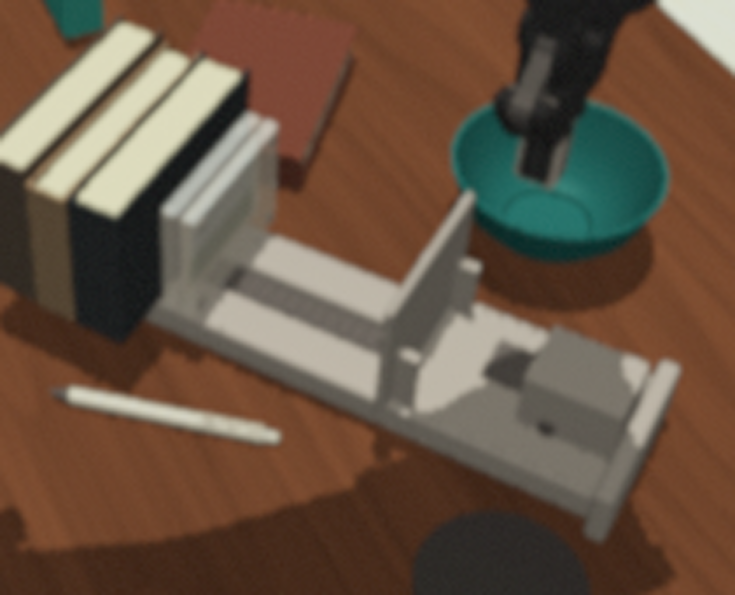

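```bash
python3 -c "
from h import *
bot.job_done(); print(observe()['clock'])"
```

```text
the job is handed in; nothing more can be done
the job is handed in; nothing more can be done
```

I pressed the release with the closed fingertips, pushed the sliding end back against the end stop while holding it down, then lifted straight up and handed the job in. It took about 10.9 s of the 35 s; no verdict is reported.

- **Pressing:** the fingertips went about 8 mm down on the pad at about 6 N, before the sliding end moved.
- **Pushing:** the sliding end slid back freely under a few newtons. The force then jumped to about 19 N and the arm stopped advancing, which I took as the end stop.
- **After letting go:**
  - **Sliding end:** the side picture shows it where the push left it, with its shoe against the end stop.
  - **Release:** the tongue looks back up.
  - **Everything else:** albums, frame, new album and pen are standing or lying where they were in the side picture, and the bowl and coaster look undisturbed. The force at the tool was near zero, so the robot was touching nothing.

- **Not measured directly:** I could not read the joint values. "Against the stop" and "release up" rest on the force and the pictures. The position estimates put the shoe within about 4 mm of the stop, some short of it and some past it.
- **Off course once:** on the way in, the arm overshot by about 16 mm above the rack. I corrected it from the wrist picture before touching anything.

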